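# Stoop the wine keg: drive the wedge home under its stillage

### The job

Tip the nearly empty keg on the wooden stillage towards its tap for the last of the wine. Lay the long narrow wedge in the channel of the keg's stillage with the gripper, thin end first, just far enough to bear on the iron edge above, then drive it home with the mallet in several light taps, drawing the mallet clear of the wedge between taps, until it stops against the end of the channel. Do not push the wedge home with the fingers or jolt the keg; leave the tasting glass and the short broad wedge where they are, and finally stand the mallet back on its head on the table.

Things in the scene. Friction and masses are not known exactly. Their poses are not given: they have to be found in the camera images.
- stillage: Fixed wooden stillage under the nearer, left one of two small oak kegs. Origin on the table under the middle of its wedge channel's open mouth; +x is the driving direction, level, under the keg towards its tap; z up. The base board is 18 mm thick (channel floor at z = 18 mm) and runs on behind the mouth as a bare tongue, 66 mm wide, to x = -125 mm; nothing stands over it.
- channel_mouth (a point): Middle of the channel floor at its mouth (x = 0, z = 18 mm of stillage). The channel is straight, 45 mm wide, between battens 15.5 mm high that splay open from x = 18 back to x = -10 mm. The keg overhead is 184 mm across and up to 295 mm high; its rear end is at x = 20 mm: keep the gripper behind it.
- channel_stop (a point): Middle of the channel floor where a cross block ends the channel (x = 127 mm, z = 18 mm of stillage). The wedge is home when wedge_nose is here.
- iron_edge (a point): Underside, middle, of the round iron bar (10 mm thick) across the rear edge of the hinged top board that carries the keg: x = 12 mm of stillage and 12 mm above the channel floor while the board is down. The wedge goes under it and lifts it.
- wine_keg (a joint): Tilt of the top board and keg about the hinge at the tap end, 223 mm from the iron bar, rad: 0 = down on the battens, grows as the rear end (wedge side) is lifted; about 0.105 with the wedge home. Only the keg's weight presses it down. Driving the wedge takes about 7 to 15 N on its struck end; friction holds it where it is left.
- wedge: Long narrow wedge of pale wood, 160 mm long, 40 mm wide, tapering from 46 mm thick at the struck end (-x) to 8 mm at the thin end (+x). Lies on its flat underside; origin in the middle of the underside, z up. 0.13 kg; it may be held across its width. At 30 mm behind the origin (x = -30 mm) it is 34 mm thick.
- wedge_nose (a point): Lower edge of the wedge's thin end, middle: x = +80 mm, z = 0 of wedge. It first meets the iron bar when it is about 29 mm past the channel's mouth.
- wedge_butt (a point): Middle of the wedge's struck end face: x = -80 mm, z = 23 mm of wedge
- mallet: Wooden mallet standing on its head, handle straight up. Head 110 mm along its x (the flat striking faces are at x = +55 and -55 mm), 56 mm along y, 60 mm high; handle 24 mm (x) by 26 mm (y), rising from the head to 150 mm above the origin. Origin in the middle of the head's underside. 0.42 kg.
- mallet_handle (a point): Point on the axis of the mallet's handle, 115 mm above its origin
- tasting_glass: Stemmed tasting glass, 65 mm across, 155 mm tall, a bystander; origin under its middle
- broad_wedge: Short broad wedge of the same wood, 100 mm long, 64 mm wide, 36 to 6 mm thick: too wide for the channel, a bystander; origin in the middle of its underside

How it is judged:
By the outcome, as a careful person would: the job done as asked, in the order asked, and still so for the second after the job is handed in, with the robot touching nothing.
It also fails if it takes over 64 s, if anything falls off the work surface, if the arm or the gripper's body presses on something with over 40 N, if the wrist force passes 120 N, or if a joint passes its speed limit or range.

### The arm

A 6-joint arm with a two-finger parallel gripper is mounted at the origin on a cart in front of the work surface, level with it; the furniture and walls round the work are solid. World frame = base frame: x ahead of the robot, y to its left, z up, the work surface at z = 0. Lengths are in m, angles in rad, forces in N, time in s.
With the tool pointing down it reaches from about 0.375 to 0.9 m from the base axis. Payload 3.1 kg.
Tool frame: the origin (TCP) lies where the fingers leave the gripper's body, on its centre line; the fingertips stand 70 mm ahead of it and the grasp point (between the pads) lies 51 mm ahead of it; z points along the fingers, y is the line along which they close (so a half turn about z gives the same grasp; the last joint's range is limited). The gripper opens to 87 mm and grips with 3 to 60 N. Pads are 19 mm wide; open, the fingers measure 117 mm over their backs; the gripper's body (75 mm by 190 mm) begins 51 mm behind the grasp point.
Start: joints at [-1.484, 0.527, 1.433, -0, 1.181, -0.178], TCP at [0.164, -0.603, 0.292] pointing down, gripper open.
Joint ranges: [-3.08, 3.08], [-0.75, 2.2], [0.22, 2.44], [-1.43, 4.57], [0, 2.65], [-2.85, 2.85]. Speed limits (rad/s): [2.79, 2.79, 3.14, 3.14, 3.14, 3.14].

### API

Orientations are given as a unit quaternion [x, y, z, w].
In Python, from rig import robot gives the robot as it stands.
- The arm moves only by the tool send_rows, never from a script. Its argument "deltas" is text: rows parted by semicolons, each of 7 numbers parted by spaces: the shift along the tool's x, y, z in mm, then the turn, a rotation vector about the tool's x, y, z in degrees, then the opening, from 0 (shut) to 1 (fully open). A call has 1 to 10 rows; each row shifts and turns the commanded pose from where the row before left it, along the tool's axes as they then stand; what a row does not reach is not made up. A row lasts 1/8 s, in which the tool goes at most 62.5 mm and 10.7 degrees, less where a joint would pass 70% of its speed; a pose out of reach is approached as far as the arm can. A call is refused whole if a number of a shift passes 62.5 or a number of a turn 10.7, either way. A call with a gripper value outside its range is refused whole. The fingers move at their own pace and stop on an object; "newtons" is the grip in N (left out, the last holds). Time passes only in rows, so rows that do not move let the fingers close. It gives the time, the measured TCP pose, the force, the opening and the grip force at its end, in the units of the state.
- robot.get_obs(): the state, without advancing time (a new reading comes with each control period).
- robot.camera(name): name is "side" or "top"; returns a dict with "image" (420x560x3 uint8, red, green, blue), "depth" (420x560 float32, m along the optical axis (not along the pixel's ray), 0 where there is no reading), "fovy" (degrees; the focal length in pixels is half the picture's height over the tangent of half this angle, whatever the lens; pixels are square), "cx", "cy" (the principal point, pixels), "rvec" (rotation vector, rad) and "tvec" (3), from world to camera coordinates, as OpenCV has them. Camera axes: x right, y down, z forward; pixel columns grow to the right and rows downward; lengths in m; the calibration is good to about 2 mm. A picture is of the moment at which its call begins.
- robot.hand_in(): hands the job in; it is judged then, once.
Trained networks look in the newest picture that a camera, given by its name, has taken for a name from the list of things; names that differ only in an ending like _2 or _b are one class to them, and where a whole thing is asked for, a point or a joint stands for the part that bears it (a point fixed in the world has none). Each returns a list of dicts, best first, with "p" (0 to 1); they miss things now and then, are a little off and sometimes report something else, mostly with a low value. They report only what shows in the picture. A call takes as long as a camera call.
- robot.find_in(camera, thing): "box" ([left, top, right, bottom] in pixels, round what is visible of it).
- robot.cut_out(camera, thing): "region" (420x560 bool, what is visible of it) and "box" ([left, top, right, bottom] in pixels, round what is visible of it).
The state is a dict: "time": time; "q": joint angles; "joint_velocities": joint speeds; "joint_torque": joint torques, N m; "position": TCP position; "tool_rot": TCP orientation; "ft_force": force on the tool from outside, world axes, zero at the start; "moment": the same for the moment, N m; "grip_width": finger opening in m; "grip_force": force on a finger pad.
Only numpy, scipy, OpenCV 4.12 (cv2) and the standard library are available. Lean on these libraries where they do the work, as an engineer would, in place of code of your own. Each camera call takes 0.05 s, during which the arm holds its last target. There are 200 camera calls.

## Working session

There is one attempt and no reset: what is moved stays moved. The work goes in short steps, Python scripts to look and compute and a tool call to move; the robot and the scene stay as the last step left them, time stands still between calls to the robot, and variables do not carry over. Pictures are saved under pics/ and viewed, at most 10 in all, crops included, and the job is handed in when it is done.

Besides the shell and the picture viewer there is one more tool, called after "Emit:" as name(argument=value, ...) on one line, values as JSON. send_rows: Moves the arm, as the interface text tells. Its arguments: {"type":"object","properties":{"deltas":{"type":"string"},"newtons":{"type":"number"}},"required":["deltas"]}

```bash
mkdir -p pics; ls
cat > h.py <<'E'
import numpy as np, cv2
from rig import robot
from scipy.spatial.transform import Rotation as R
def cam(n):
    c=robot.camera(n); c['f']=210/np.tan(np.radians(c['fovy'])/2)
    c['R']=R.from_rotvec(np.ravel(c['rvec'])).as_matrix(); c['t']=np.ravel(c['tvec']); return c
def cloud(c):
    v,u=np.mgrid[:420,:560]; d=c['depth']
    P=np.stack([(u-c['cx'])/c['f']*d,(v-c['cy'])/c['f']*d,d],-1)
    W=(P-c['t'])@c['R']; W[d<=0]=np.nan; return W
def save(c,n,s=1): cv2.imwrite('pics/'+n,cv2.resize(c['image'][...,::-1],None,fx=s,fy=s))
E
python3 - <<'E'
from h import *
for n in ['top','side']:
    c=cam(n); save(c,n+'0.png',1.4); W=cloud(c); np.save(n+'.npy',W)
    print(n,'pos',-c['R'].T@c['t'])
    for t in ['wedge','mallet','stillage','wine_keg','broad_wedge','tasting_glass']:
        for r in robot.cut_out(n,t)[:2]:
            p=W[r['region']]; p=p[~np.isnan(p[:,0])]
            if len(p): print(t,round(r['p'],2),np.round(r['box']),np.round(np.percentile(p,[2,50,98],axis=0),3).tolist())
E
```

```text
pics
top pos [-0.43034932 -0.51159531  1.34377762]
side pos [-0.66220048  0.46077543  0.81681932]
wedge 0.95 [293. 208. 329. 224.] [[0.528, -0.435, 0.003], [0.563, -0.386, 0.019], [0.614, -0.33, 0.04]]
mallet 0.67 [318. 194. 352. 236.] [[0.405, -0.434, 0.007], [0.426, -0.387, 0.059], [0.461, -0.348, 0.147]]
stillage 0.97 [133. 165. 242. 267.] [[0.445, -0.05, 0.005], [0.504, 0.064, 0.185], [0.627, 0.173, 0.277]]
wine_keg 0.78 [131. 164. 242. 259.] [[0.445, -0.053, 0.043], [0.503, 0.064, 0.199], [0.631, 0.176, 0.277]]
broad_wedge 0.56 [378. 210. 404. 235.] [[0.367, -0.643, 0.002], [0.404, -0.596, 0.016], [0.442, -0.548, 0.032]]
tasting_glass 0.85 [238. 241. 259. 286.] [[0.333, -0.058, -0.003], [0.353, -0.021, 0.063], [0.398, 0.0, 0.125]]
```

View pics/top0.png

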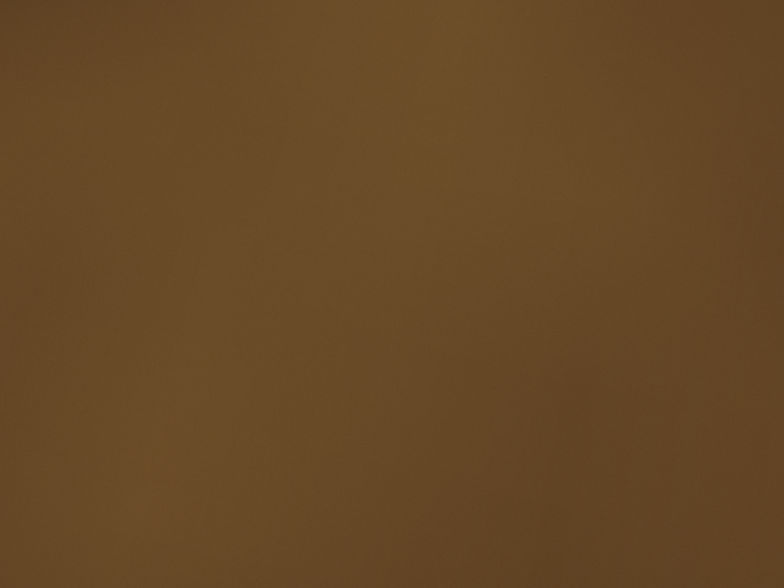

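View pics/side0.png

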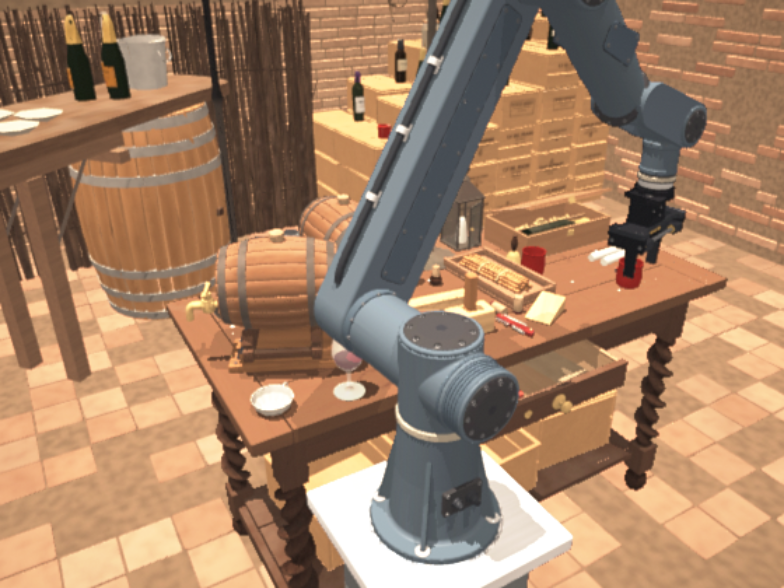

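The side view shows the keg with its tap to the left (about 285,300), the mallet handle at (470,290) by a pale wedge, and the glass at (348,370). The arm hides the tongue of the stillage. The top view is blank brown, so its lens is covered. Next I'll crop closer and check the top depth.

Run:
```python
from h import *
im=cv2.imread('pics/side0.png'); im=cv2.resize(im,(560,420))
cv2.imwrite('pics/crop1.png',cv2.resize(im[150:300,130:430],None,fx=2.6,fy=2.6,interpolation=cv2.INTER_CUBIC))
T=np.load('top.npy'); print(np.nanpercentile(T.reshape(-1,3),[1,50,99],axis=0))
m=(T[...,2]>0.02)&(T[...,2]<0.4)&(T[...,0]>.3)&(T[...,0]<.8); print(m.sum())
S=np.load('side.npy')
for t in ['wedge','mallet']:
    r=robot.cut_out('side',t)[0]['region']; p=S[r]; np.savetxt(t+'.txt',p)
    p=p[~np.isnan(p[:,0])]
    for lo,hi in [(-.01,.012),(.012,.03),(.03,.05),(.05,.055),(.055,.066),(.07,.2)]:
        q=p[(p[:,2]>lo)&(p[:,2]<hi)]
        if len(q)>3: rr=cv2.minAreaRect(q[:,:2].astype(np.float32)); print(t,lo,len(q),np.round(q.min(0),3),np.round(q.max(0),3),rr)
```

```text
[[-0.41913898 -0.52906109  1.2910488 ]
 [-0.39500446 -0.49979748  1.30037725]
 [-0.37005107 -0.46442829  1.30987427]]
0
wedge -0.01 91 [ 0.534 -0.426 -0.   ] [ 0.622 -0.324  0.012] ((0.5684003233909607, -0.37088239192962646), (0.12010697275400162, 0.048632584512233734), 35.967926025390625)
wedge 0.012 206 [ 0.521 -0.435  0.012] [ 0.618 -0.328  0.03 ] ((0.5742660760879517, -0.3847379982471466), (0.12757724523544312, 0.04785705730319023), 51.55302810668945)
wedge 0.03 75 [ 0.527 -0.444  0.03 ] [ 0.579 -0.389  0.042] ((0.5526997447013855, -0.4144105017185211), (0.05338645726442337, 0.045676615089178085), 74.46501922607422)
wedge 0.055 4 [ 0.46  -0.38   0.056] [ 0.468 -0.345  0.059] ((0.46366676688194275, -0.3620532751083374), (0.03502883017063141, 0.0067728734575212), 87.56587982177734)
mallet -0.01 21 [ 0.405 -0.501 -0.005] [ 0.559 -0.406  0.011] ((0.4758850932121277, -0.46602097153663635), (0.02946019358932972, 0.17736484110355377), 57.40423583984375)
mallet 0.012 42 [ 0.403 -0.433  0.013] [ 0.413 -0.394  0.03 ] ((0.40819811820983887, -0.413333535194397), (0.008945961482822895, 0.03885912150144577), 4.6426496505737305)
mallet 0.03 78 [ 0.403 -0.44   0.031] [ 0.419 -0.375  0.05 ] ((0.4094366431236267, -0.40715548396110535), (0.06491856276988983, 0.01587902195751667), 83.61339569091797)
mallet 0.05 25 [ 0.403 -0.437  0.05 ] [ 0.462 -0.371  0.055] ((0.43261316418647766, -0.40439748764038086), (0.06567493826150894, 0.05726151913404465), 87.57404327392578)
mallet 0.055 185 [ 0.401 -0.436  0.055] [ 0.468 -0.337  0.064] ((0.4357178807258606, -0.38649100065231323), (0.1030997633934021, 0.05875346064567566), 82.16616821289062)
mallet 0.07 217 [ 0.42  -0.396  0.07 ] [ 0.45  -0.369  0.15 ] ((0.4349704682826996, -0.3829125165939331), (0.027409687638282776, 0.028867721557617188), 87.00023651123047)
```

View pics/crop1.png

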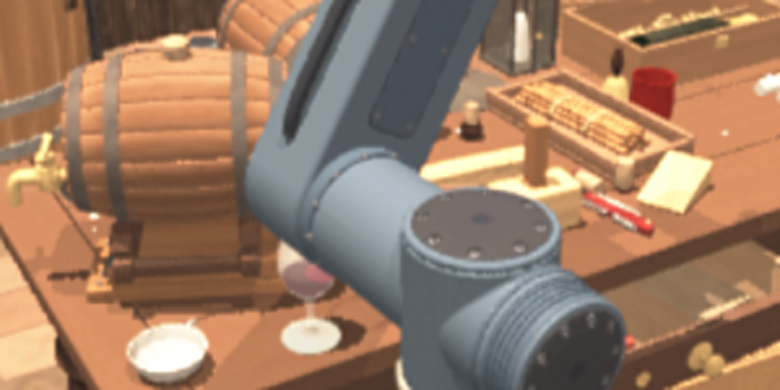

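Mallet: handle axis at about (0.435, -0.384), head along y. The wedge's thick end is near (0.54, -0.43) with its nose towards +x+y. I'll move the arm towards the wedge, which should also uncover the stillage.

```bash
cat >> h.py <<'E'
def go(tgt,yaw=None):
    """print tool-frame shift (mm) to reach world TCP tgt and turn about tool z (deg) so tool y axis has world yaw (mod 180)"""
    o=robot.get_obs(); Rt=R.from_quat(o['tool_rot']).as_matrix()
    print('t',round(o['time'],2),'TCP',np.round(o['position'],4),'toolx',np.round(Rt[:,0],3),'tooly',np.round(Rt[:,1],3),'z',np.round(Rt[:,2],3),'J6',np.round(o['q'][5],2),'F',np.round(o['ft_force'],1),'w',np.round(o['grip_width'],4),o['grip_force'])
    print('shift mm',np.round(Rt.T@(np.array(tgt)-o['position'])*1000,1))
    if yaw is not None:
        y=np.degrees(np.arctan2(Rt[1,1],Rt[0,1])); d=(yaw-y+90)%180-90
        print('yaw now',round(y,1),'turn about tool z',round(-d,1))
E
python3 -c "
from h import *
go([.57,-.385,.25],140)"
```

```text
t 0.8 TCP [ 0.1636 -0.6032  0.2923] toolx [ 0.965  0.262 -0.   ] tooly [ 0.262 -0.965  0.   ] z [ 0. -0. -1.] J6 -0.18 F [0.2 0.1 0.1] w 0.087 0.0
shift mm [ 449.3 -104.2   42.3]
yaw now -74.8 turn about tool z -34.8
```

Emit:
send_rows(deltas="50 -11.5 2 0 0 0 1;50 -11.5 2 0 0 0 1;50 -11.5 2 0 0 0 1;50 -11.5 2 0 0 0 1;50 -11.5 2 0 0 0 1;50 -11.5 2 0 0 0 1;50 -11.5 2 0 0 0 1;50 -11.5 2 0 0 0 1;50 -11.5 2 0 0 0 1")

```text
time: 1.92
position: [0.5723, -0.3846, 0.2742]
tool_rot: [0.991, 0.132, 0.0, 0.0]
ft_force: [0.6, -1.0, -0.0]
grip_width: 0.0871
grip_force: 0.0
```

Run:
```python
from h import *
go([.57,-.385,.25],140)
c=cam('side'); save(c,'side1_full.png'); S=cloud(c); np.save('side1.npy',S)
im=c['image'][...,::-1]
cv2.imwrite('pics/crop2.png',cv2.resize(im[150:300,130:430],None,fx=2.6,fy=2.6,interpolation=cv2.INTER_CUBIC))
for t in ['wedge','stillage','wine_keg']:
    L=robot.cut_out('side',t)
    if not L: print(t,'none'); continue
    r=L[0]['region']; p=S[r]; p=p[~np.isnan(p[:,0])]
    print(t,L[0]['p'],L[0]['box'],len(p)); np.save(t+'1.npy',p)
    if t!='wine_keg':
      for lo,hi in [(-.01,.01),(.01,.015),(.015,.021),(.022,.035),(.035,.05),(.05,.07)]:
        q=p[(p[:,2]>lo)&(p[:,2]<hi)]
        if len(q)>3: print(lo,len(q),np.round(q.min(0),3),np.round(q.max(0),3),cv2.minAreaRect(q[:,:2].astype(np.float32)))
```

```text
t 1.93 TCP [ 0.5723 -0.3846  0.2742] toolx [0.965 0.262 0.   ] tooly [ 0.262 -0.965  0.   ] z [ 0. -0. -1.] J6 0.55 F [ 0.6 -1.  -0. ] w 0.0871 0.0
shift mm [-2.3 -0.3 24.2]
yaw now -74.8 turn about tool z -34.8
wedge 0.64 [291.9, 207.5, 331.1, 220.2] 420
-0.01 110 [ 0.54  -0.409 -0.003] [ 0.63  -0.309  0.01 ] ((0.584877610206604, -0.3683944642543793), (0.11513575166463852, 0.04941251501441002), 59.6279296875)
0.01 63 [ 0.533 -0.429  0.01 ] [ 0.623 -0.32   0.015] ((0.5796892642974854, -0.3828251361846924), (0.12391205132007599, 0.052376873791217804), 64.13683319091797)
0.015 71 [ 0.531 -0.428  0.015] [ 0.611 -0.335  0.021] ((0.5639663934707642, -0.38621804118156433), (0.10487009584903717, 0.03974921256303787), 45.5677490234375)
0.022 118 [ 0.523 -0.434  0.022] [ 0.592 -0.363  0.035] ((0.5637340545654297, -0.4025576412677765), (0.08247560262680054, 0.04637490212917328), 58.65990447998047)
0.035 40 [ 0.528 -0.447  0.035] [ 0.567 -0.406  0.043] ((0.54924076795578, -0.4312964081764221), (0.030411293730139732, 0.04221220314502716), 48.07770919799805)
stillage 0.76 [134.4, 165.1, 193.2, 26
[... 292 characters left out ...]
613121033), 68.09268951416016)
0.015 105 [0.533 0.101 0.015] [0.655 0.153 0.02 ] ((0.5959212183952332, 0.1286596953868866), (0.03965258598327637, 0.12143997102975845), 82.26063537597656)
0.022 8 [0.541 0.107 0.029] [0.62  0.138 0.035] ((0.5824004411697388, 0.12389526516199112), (0.011398372240364552, 0.08226699382066727), 73.04148864746094)
0.035 34 [0.499 0.089 0.035] [0.638 0.138 0.049] ((0.5713791847229004, 0.11916211992502213), (0.02708597667515278, 0.14245307445526123), 74.2605209350586)
0.05 41 [0.494 0.083 0.05 ] [0.585 0.14  0.069] ((0.5440699458122253, 0.11644791066646576), (0.02573472075164318, 0.10238460451364517), 65.00003051757812)
wine_keg 0.93 [131.7, 164.8, 194.7, 258.6] 2445
```

View pics/crop2.png

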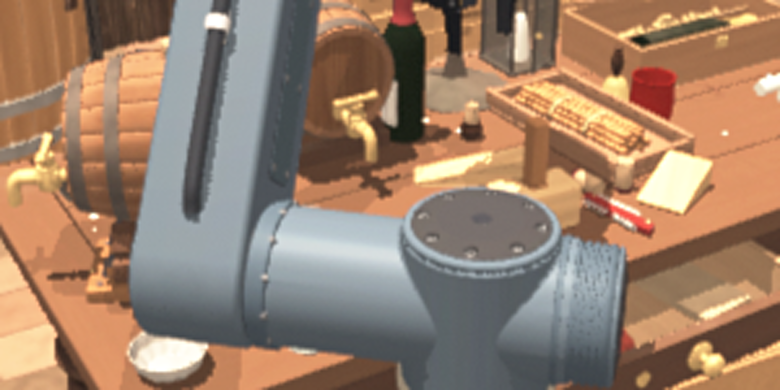

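The wedge now shows whole except its near butt corner, with its nose at about crop px (413,175). The shoulder covers the stillage mouth. I'll fit the wedge model and use the first cloud for a rough stillage axis.

```bash
cat > fit.py <<'E'
from h import *
from scipy.optimize import least_squares
def fitw(p,z0=0.,x0=(.572,-.385,52.)):
    def sdf(P):   # distance-like residual to wedge surface
        x,y,a=P; a=np.radians(a); d=p[:,:2]-[x,y]
        u=d@[np.cos(a),np.sin(a)]; v=d@[-np.sin(a),np.cos(a)]; z=p[:,2]-z0
        s=.2375; n=np.hypot(1,s)
        return np.maximum.reduce([np.abs(u)-.08,np.abs(v)-.02,(z-.027+s*u)/n])
    r=least_squares(sdf,x0,x_scale=[.01,.01,5],loss='soft_l1',f_scale=.002)
    print('wedge',np.round(r.x,4),'med|r|',np.median(np.abs(sdf(r.x)))); return r.x
E
python3 - <<'E'
from fit import *
p=np.load('wedge1.npy'); p=p[(p[:,2]>.004)&(p[:,2]<.046)]
P=fitw(p); P=fitw(p,x0=(.58,-.38,60)); 
q=np.loadtxt('wedge.txt'); q=q[(q[:,2]>.004)&(q[:,2]<.046)]; fitw(q)
a=np.radians(P[2]); g=P[:2]-.03*np.array([np.cos(a),np.sin(a)]); print('grip',g)
go([*g,.02+.051],P[2]+90)
S=np.load('side.npy'); W=S.reshape(-1,3)
for lo,hi in [(.012,.022),(.03,.045),(.1,.14),(.14,.18),(.2,.22)]:
    m=(W[:,2]>lo)&(W[:,2]<hi)&(W[:,0]>.42)&(W[:,0]<.68)&(W[:,1]>-.25)&(W[:,1]<.25); q=W[m]
    print(lo,len(q),[np.round(q[(q[:,1]>y)&(q[:,1]<y+.03),0].min(),3) if ((q[:,1]>y)&(q[:,1]<y+.03)).any() else None for y in np.arange(-.25,.25,.03)])
E
```

```text
wedge [ 0.5726 -0.3934 60.0434] med|r| 0.0015216022735276013
wedge [ 0.5726 -0.3934 60.0434] med|r| 0.0015216023027706648
wedge [ 0.5724 -0.3946 59.7579] med|r| 0.0015419523293731731
grip [ 0.55763855 -0.41939908]
t 2.12 TCP [ 0.5714 -0.3846  0.2739] toolx [ 0.965  0.264 -0.001] tooly [ 0.264 -0.965 -0.   ] z [-0.001 -0.    -1.   ] J6 0.55 F [-0.2 -0.5 -0.1] w 0.0873 0.0
shift mm [-22.3  30.  202.9]
yaw now -74.7 turn about tool z -44.7
0.012 474 [None, None, None, None, None, None, np.float64(0.456), np.float64(0.459), np.float64(0.471), np.float64(0.487), np.float64(0.428), np.float64(0.42), np.float64(0.422), np.float64(0.42), None, None, None]
0.03 229 [None, None, None, None, None, None, np.float64(0.485), np.float64(0.46), np.float64(0.503), np.float64(0.52), np.float64(0.527), np.float64(0.545), np.float64(0.537), None, None, None, None]
0.1 566 [None, None, None, None, None, None, None, np.float64(0.457), np.float64(0.45), np.float64(0.459), np.float64(0.469), np.float64(0.484), np.float64(0.503), np.float64(0.526), np.float64(0.608), np.float64(0.626), None]
0.14 880 [None, None, None, None, None, None, np.float64(0.598), np.float64(0.614), np.float64(0.439), np.float64(0.446), np.float64(0.456), np.float64(0.472), np.float64(0.49), np.float64(0.511), np.float64(0.587), np.float64(0.629), None]
0.2 576 [None, None, None, None, None, None, None, np.float64(0.442), np.float64(0.442), np.float64(0.448), np.float64(0.46), np.float64(0.473), np.float64(0.491), np.float64(0.511), None, None, None]
```

Emit:
send_rows(deltas="-11.2 15 10 0 0 0 0.75;-11.2 15 10 0 0 0 0.75;0 0 20 0 0 -9 0.75;0 0 20 0 0 -9 0.75;0 0 20 0 0 -9 0.75;0 0 20 0 0 -9 0.75;0 0 20 0 0 -8.7 0.75")

```text
time: 3.0
position: [0.555, -0.4227, 0.1527]
tool_rot: [0.866, 0.5, -0.0, -0.0]
ft_force: [0.1, 0.4, 0.1]
grip_width: 0.0656
grip_force: 0.0
```

Run:
```python
from fit import *
go([.5577,-.4194,.075],150)
```

```text
t 3.0 TCP [ 0.555  -0.4227  0.1527] toolx [ 0.5    0.866 -0.   ] tooly [ 0.866 -0.5   -0.001] z [-0.001  0.    -1.   ] J6 -0.29 F [0.1 0.4 0.1] w 0.0656 0.0
shift mm [ 4.3  0.8 77.7]
yaw now -30.0 turn about tool z -0.0
```

Emit:
send_rows(deltas="4 1 26 0 0 0 0.75;0 0 26 0 0 0 0.75;0 0 25 0 0 0 0.75;0 0 0 0 0 0 0.75;0 0 0 0 0 0 0.3;0 0 0 0 0 0 0.3;0 0 0 0 0 0 0.3;0 0 0 0 0 0 0.3", newtons=30)

```text
time: 4.0
position: [0.5603, -0.4178, 0.0784]
tool_rot: [0.867, 0.499, 0.0, 0.001]
ft_force: [-0.9, 0.1, 3.3]
grip_width: 0.0396
grip_force: 30.0
```

Emit:
send_rows(deltas="0 0 -20 0 0 0 0.3;0 0 -50 0 0 0 0.3;0 0 -50 0 0 0 0.3;0 0 -40 0 0 0 0.3")

```text
time: 4.5
position: [0.5603, -0.4174, 0.2408]
tool_rot: [0.867, 0.499, 0.0, 0.001]
ft_force: [0.5, -0.3, -1.2]
grip_width: 0.0397
grip_force: 30.0
```

Emit:
send_rows(deltas="-37.5 -44 -5 0 0 0 0.3;-37.5 -44 -5 0 0 0 0.3;-37.5 -44 -5 0 0 0 0.3;-37.5 -44 -5 0 0 0 0.3;-37.5 -44 -5 0 0 0 0.3;-37.5 -44 -5 0 0 0 0.3;-37.5 -44 -5 0 0 0 0.3;-37.5 -44 -5 0 0 0 0.3;-37.5 -44 -5 0 0 0 0.3;-37.5 -44 -5 0 0 0 0.3")

```text
time: 5.75
position: [-0.0106, -0.5209, 0.2887]
tool_rot: [0.867, 0.499, -0.001, 0.001]
ft_force: [-0.4, -1.0, -1.2]
grip_width: 0.0399
grip_force: 30.0
```

Emit:
send_rows(deltas="-37.5 -44 0 0 0 0 0.3;-37.5 -44 0 0 0 0 0.3;-37.5 -44 0 0 0 0 0.3;-37.5 -44 0 0 0 0 0.3;-37.5 -44 0 0 0 0 0.3;-37.5 -44 0 0 0 0 0.3")

```text
time: 6.5
position: [-0.3516, -0.583, 0.2885]
tool_rot: [0.867, 0.499, -0.0, 0.0]
ft_force: [-0.5, -0.9, -0.4]
grip_width: 0.04
grip_force: 30.0
```

Run:
```python
from h import *
print(np.round(robot.get_obs()['q'],2))
c=cam('side'); S=cloud(c); np.save('side2.npy',S); im=c['image'][...,::-1]
cv2.imwrite('pics/crop3.png',cv2.resize(im[150:300,130:430],None,fx=2.6,fy=2.6,interpolation=cv2.INTER_CUBIC))
for t in ['stillage','wine_keg','mallet','tasting_glass']:
    L=robot.cut_out('side',t)
    if not L: print(t,'none'); continue
    r=L[0]['region']; p=S[r]; p=p[~np.isnan(p[:,0])]; np.save(t+'2.npy',p)
    print(t,L[0]['p'],L[0]['box'],len(p),np.round(np.percentile(p,[2,50,98],axis=0),3).tolist())
```

```text
[-2.28  0.61  1.28  0.    1.25 -1.75]
stillage 0.64 [132.0, 167.1, 283.9, 267.9] 8226 [[0.437, -0.165, 0.004], [0.499, 0.051, 0.175], [0.63, 0.168, 0.276]]
wine_keg none
mallet none
tasting_glass 0.85 [235.0, 228.3, 259.4, 285.0] 897 [[0.334, -0.057, -0.001], [0.35, -0.026, 0.106], [0.393, -0.001, 0.152]]
```

View pics/crop3.png

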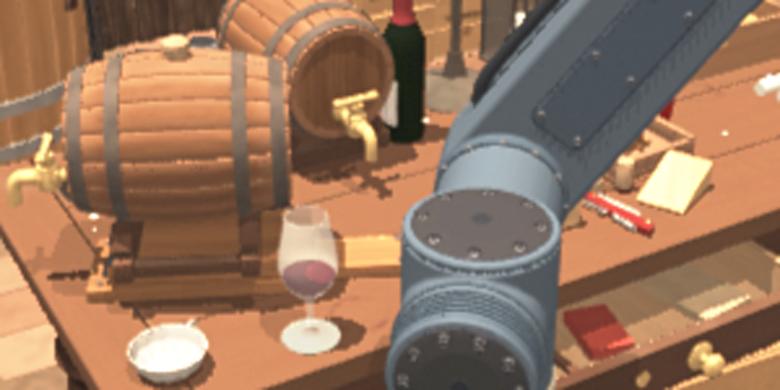

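The stillage is clear now. The keg's rear rim is at crop px (290,130), the pale tongue spans (345–400, 235–275), and the glass at (310,270) hides part of the batten mouth. I'll fit the axis from the keg barrel and the tongue edges.

Run:
```python
from h import *
from scipy.optimize import least_squares
S=np.load('side2.npy'); p=np.load('stillage2.npy')
k=p[(p[:,2]>.12)&(p[:,2]<.275)]
def res(P,q=k):
    x,y,a,zc,R0,c=P; a=np.radians(a); d=q[:,:2]-[x,y]
    u=d@[np.cos(a),np.sin(a)]; v=d@[-np.sin(a),np.cos(a)]
    return np.hypot(v,q[:,2]-zc)-(R0-c*u*u)
r=least_squares(res,[.53,.06,62,.19,.092,2.],x_scale=[.01,.01,5,.01,.01,1],loss='soft_l1',f_scale=.002)
x,y,a,zc,R0,c=r.x; print('keg',np.round(r.x,4),np.median(abs(r.fun)))
a=np.radians(a);e=np.array([np.cos(a),np.sin(a)]);n=np.array([-e[1],e[0]])
u=(k[:,:2]-[x,y])@e; print('keg u range',np.percentile(u[abs(r.fun)<.004],[0.5,1,99,99.5]))
W=S.reshape(-1,3); W=W[~np.isnan(W[:,0])]
U=(W[:,:2]-[x,y])@e; V=(W[:,:2]-[x,y])@n
for lo,hi in [(.008,.014),(.014,.022),(.028,.038),(.04,.05)]:
    print(lo)
    for u0 in np.arange(-.28,.14,.02):
        m=(W[:,2]>lo)&(W[:,2]<hi)&(U>u0)&(U<u0+.02)&(abs(V)<.1)
        if m.sum()>1: print('  u %.2f n%d v %.3f..%.3f z%.3f'%(u0,m.sum(),V[m].min(),V[m].max(),np.median(W[m,2])))
np.save('ax.npy',[x,y,np.degrees(a)])
```

```text
keg [5.49000e-01 2.05000e-02 6.68416e+01 1.82400e-01 9.46000e-02 1.38640e+00] 0.0018359992977123457
keg u range [-0.1078006  -0.10640347  0.13026986  0.18046692]
0.008
  u -0.24 n20 v -0.028..0.040 z0.013
  u -0.22 n16 v -0.029..0.042 z0.013
  u -0.20 n22 v -0.032..0.043 z0.012
  u -0.18 n18 v -0.028..0.041 z0.013
  u -0.10 n8 v 0.057..0.061 z0.011
  u -0.08 n13 v 0.044..0.061 z0.012
  u -0.06 n14 v 0.043..0.064 z0.011
  u -0.04 n14 v 0.041..0.059 z0.012
  u -0.02 n18 v 0.039..0.059 z0.013
  u 0.00 n13 v 0.038..0.057 z0.012
  u 0.02 n15 v 0.038..0.058 z0.010
  u 0.04 n16 v 0.035..0.058 z0.012
  u 0.06 n13 v 0.040..0.056 z0.012
  u 0.08 n14 v 0.041..0.058 z0.012
  u 0.10 n27 v -0.055..0.054 z0.012
  u 0.12 n15 v -0.042..0.054 z0.012
0.014
  u -0.24 n48 v -0.024..0.040 z0.016
  u -0.22 n66 v -0.027..0.039 z0.016
  u -0.20 n61 v -0.026..0.041 z0.016
  u -0.18 n59 v -0.026..0.042 z0.016
  u -0.10 n17 v 0.043..0.063 z0.017
  u -0.08 n20 v 0.044..0.061 z0.017
  u -0.06 n19 v 0.042..0.058 z0.016
  u -0.04 n24 v 0.041..0.058 z0.016
  u -0.02 n22 v 0.041..0.058 z0.017
  u 0.00 n22 v 0.039..0.061 z0.017
  u 0.02 n28 v 0.037..0.058 z0.017
  u 0.04 n25 v 0.035..0.054 z0.016
  u 0.06 n26 v 0.035..0.055 z0.016
  u 0.08 n14 v 0.039..0.056 z0.016
  u 0.10 n60 v -0.060..0.057 z0.016
  u 0.12 n43 v -0.063..0.048 z0.016
0.028
  u -0.10 n5 v 0.054..0.059 z0.035
  u -0.08 n6 v 0.053..0.058 z0.034
  u 0.08 n2 v 0.048..0.050 z0.034
  u 0.10 n18 v -0.044..0.051 z0.035
0.04
  u -0.12 n2 v -0.052..-0.043 z0.046
  u -0.10 n96 v -0.057..0.059 z0.046
  u -0.08 n63 v -0.050..0.093 z0.046
  u -0.06 n37 v -0.054..0.095 z0.047
  u -0.04 n103 v -0.044..0.080 z0.046
  u -0.02 n83 v -0.039..0.081 z0.046
  u 0.00 n93 v -0.039..0.083 z0.046
  u 0.02 n88 v -0.039..0.079 z0.046
  u 0.04 n93 v -0.040..0.081 z0.046
  u 0.06 n50 v -0.046..0.087 z0.046
  u 0.08 n8 v -0.054..0.088 z0.048
  u 0.10 n14 v -0.053..0.051 z0.045
```

Run:
```python
from h import *
S=np.load('side2.npy'); x,y,a=np.load('ax.npy'); W=S.reshape(-1,3); W=W[~np.isnan(W[:,0])]
def UV(a):
    a=np.radians(a);e=np.array([np.cos(a),np.sin(a)]);n=np.array([-e[1],e[0]]); d=W[:,:2]-[x,y]; return d@e,d@n
for ang in [a,64.8]:
    U,V=UV(ang)
    m=(abs(W[:,2]-.017)<.004)&(U>-.3)&(U<-.16)&(abs(V)<.06)
    us=np.arange(-.26,-.16,.01); e=[[u,np.percentile(V[m&(U>u)&(U<u+.01)],3),np.percentile(V[m&(U>u)&(U<u+.01)],97),V[m&(U>u)&(U<u+.01)].mean()] for u in us if (m&(U>u)&(U<u+.01)).sum()>8]
    e=np.array(e); print(ang,'\n',np.round(e,4)); print('slopes deg',[np.round(np.degrees(np.polyfit(e[:,0],e[:,i],1)[0]),2) for i in (1,2,3)])
    m2=(abs(W[:,2]-.016)<.003)&(U>-.1)&(U<.1)&(V>.02)&(V<.08)
    b=np.array([[u,np.median(V[m2&(U>u)&(U<u+.02)])] for u in np.arange(-.1,.1,.02)]); print('near board mid',np.round(np.polyfit(b[:,0],b[:,1],1),4))
    # side face of board: 4..14mm
    m3=(abs(W[:,2]-.008)<.004)&(U>-.1)&(U<.1)&(V>.045)&(V<.08); f=np.polyfit(U[m3],V[m3],1); print('face',np.round(f,4))
    m4=(abs(W[:,2]-.075)<.02)&(U>-.14)&(U<.15)&(abs(V)<.1); print('keg chock near V', np.round(np.polyfit(U[m4],V[m4],1),4))
```

```text
66.8415987987756 
 [[-0.24   -0.0234  0.0366  0.0041]
 [-0.23   -0.0241  0.0389  0.0105]
 [-0.22   -0.0228  0.0384  0.0079]
 [-0.21   -0.0273  0.0365  0.0058]
 [-0.2    -0.026   0.0376  0.0059]
 [-0.19   -0.0228  0.0346  0.0081]
 [-0.18   -0.0245  0.0344  0.0073]
 [-0.17   -0.0261  0.0411  0.0072]]
slopes deg [np.float64(-1.33), np.float64(-0.08), np.float64(0.44)]
near board mid [-0.0497  0.0487]
face [-0.037   0.0546]
keg chock near V [-0.0788  0.0741]
64.8 
 [[-2.40e-01 -3.17e-02  3.03e-02 -1.70e-03]
 [-2.30e-01 -3.13e-02  3.09e-02  2.90e-03]
 [-2.20e-01 -3.19e-02  3.04e-02  4.00e-04]
 [-2.10e-01 -3.46e-02  2.93e-02 -1.60e-03]
 [-2.00e-01 -3.29e-02  3.06e-02 -1.30e-03]
 [-1.90e-01 -2.92e-02  2.81e-02  8.00e-04]
 [-1.80e-01 -3.08e-02  2.76e-02  2.00e-04]
 [-1.70e-01 -3.20e-02  3.52e-02  1.30e-03]]
slopes deg [np.float64(0.7), np.float64(0.85), np.float64(0.65)]
near board mid [-0.0168  0.0488]
face [-0.0048  0.0545]
keg chock near V [-0.0481  0.074 ]
```

Emit:
send_rows(deltas="37 43.5 0 0 0 0 0.3;37 43.5 0 0 0 0 0.3;37 43.5 0 0 0 0 0.3;37 43.5 0 0 0 0 0.3;37 43.5 0 0 0 0 0.3;37 43.5 0 0 0 0 0.3;37 43.5 0 0 0 0 0.3;37 43.5 0 0 0 0 0.3")

```text
time: 7.75
position: [0.1027, -0.4995, 0.2881]
tool_rot: [0.866, 0.5, 0.0, 0.0]
ft_force: [0.9, -0.8, -1.1]
grip_width: 0.0399
grip_force: 30.0
```

Emit:
send_rows(deltas="51.5 18.5 0 0 0 0 0.3;51.5 18.5 0 0 0 0 0.3;51.5 18.5 0 0 0 0 0.3;51.5 18.5 0 0 0 0 0.3;51.5 18.5 0 0 0 0 0.3;51.5 18.5 0 0 0 0 0.3;51.5 18.5 0 0 0 0 0.3;51.5 18.5 0 0 0 0 0.3;0 0 0 0 0 -4.7 0.3;0 0 0 0 0 0 0.3")

```text
time: 9.0
position: [0.4342, -0.217, 0.2877]
tool_rot: [0.845, 0.535, -0.0, -0.0]
ft_force: [0.2, 0.2, -1.5]
grip_width: 0.0397
grip_force: 30.0
```

```bash
cat >> h.py <<'E'
A=np.radians(64.7); E=np.array([np.cos(A),np.sin(A)]); N=np.array([-E[1],E[0]]); M=np.array([.4949,-.0944])
def st(x,y=0): return M+x*E+y*N
E
python3 - <<'E'
from h import *
go([*st(-.137),.11],64.7+90); print(st(-.137))
E
```

```text
t 9.0 TCP [ 0.4342 -0.217   0.2877] toolx [0.427 0.904 0.   ] tooly [ 0.904 -0.427 -0.   ] z [-0.  0. -1.] J6 -0.25 F [ 0.2  0.2 -1.5] w 0.0397 29.967334389220923
shift mm [ -0.2   2.5 177.7]
yaw now -25.3 turn about tool z 0.0
[ 0.43635197 -0.21825931]
```

Emit:
send_rows(deltas="0 2.5 50 0 0 0 0.3;0 0 50 0 0 0 0.3;0 0 50 0 0 0 0.3;0 0 28 0 0 0 0.3;0 0 8 0 0 0 0.3;0 0 2 0 0 0 0.3;0 0 0 0 0 0 0.3")

```text
time: 9.88
position: [0.437, -0.2211, 0.1004]
tool_rot: [0.846, 0.534, 0.0, 0.001]
ft_force: [1.3, 0.0, -1.2]
grip_width: 0.04
grip_force: 30.0
```

Emit:
send_rows(deltas="1.5 0.3 2 0 0 0 0.3;0 0 0 0 0 0 0.3")

```text
time: 10.12
position: [0.4377, -0.2195, 0.0979]
tool_rot: [0.845, 0.534, 0.0, 0.001]
ft_force: [0.1, -1.3, -0.7]
grip_width: 0.0397
grip_force: 30.0
```

Emit:
send_rows(deltas="0 0 1.5 0 0 0 0.3;0 0 0 0 0 0 0.3")

```text
time: 10.38
position: [0.4376, -0.2195, 0.0962]
tool_rot: [0.845, 0.534, 0.0, 0.0]
ft_force: [0.0, -0.1, 3.9]
grip_width: 0.0398
grip_force: 30.0
```

Emit:
send_rows(deltas="0 -1 -0.7 0 0 0 0.3;10 0 0 0 0 0 0.3;10 0 0 0 0 0 0.3;10 0 0 0 0 0 0.3;0 0 0 0 0 0 0.3")

```text
time: 11.0
position: [0.4498, -0.191, 0.0964]
tool_rot: [0.845, 0.535, 0.0, 0.0]
ft_force: [-0.2, -0.1, -0.8]
grip_width: 0.0398
grip_force: 30.0
```

Emit:
send_rows(deltas="8 0 0 0 0 0 0.3;7 0 0 0 0 0 0.3;5 0 0 0 0 0 0.3;0 0 0 0 0 0 0.3")

```text
time: 11.5
position: [0.4583, -0.1744, 0.0965]
tool_rot: [0.845, 0.535, -0.0, 0.001]
ft_force: [-0.7, -3.2, -1.9]
grip_width: 0.0395
grip_force: 30.0
```

Emit:
send_rows(deltas="2 0 0 0 0 0 0.3;0 0 0 0 0 0 0.3")

```text
time: 11.75
position: [0.4589, -0.1731, 0.0965]
tool_rot: [0.845, 0.535, -0.0, 0.001]
ft_force: [-1.8, -6.8, -1.2]
grip_width: 0.0397
grip_force: 30.0
```

Emit:
send_rows(deltas="2 0 0 0 0 0 0.3;0 0 0 0 0 0 0.3")

```text
time: 12.0
position: [0.4597, -0.1714, 0.0965]
tool_rot: [0.845, 0.535, -0.0, 0.001]
ft_force: [-2.0, -6.9, -1.7]
grip_width: 0.0396
grip_force: 30.0
```

Emit:
send_rows(deltas="0 0 0 0 0 0 0.7;0 0 0 0 0 0 0.7;0 0 0 0 0 0 0.7;0 0 -20 0 0 0 0.7;0 0 -50 0 0 0 0.7;0 0 -50 0 0 0 0.7;0 0 -50 0 0 0 0.7;0 0 -40 0 0 0 0.7")

```text
time: 13.0
position: [0.4596, -0.1698, 0.3086]
tool_rot: [0.845, 0.534, 0.0, 0.001]
ft_force: [0.6, -0.7, -0.8]
grip_width: 0.061
grip_force: 0.0
```

Run:
```python
from h import *
from fit import fitw
c=cam('side'); S=cloud(c); im=c['image'][...,::-1]; save(c,'s4.png')
for L in robot.cut_out('side','wedge')[:2]:
    p=S[L['region']]; p=p[~np.isnan(p[:,0])]; print(L['p'],np.round(L['box']),len(p),np.round(np.percentile(p,[2,50,98],axis=0),3).tolist())
for L in robot.cut_out('side','mallet')[:1]:
    p=S[L['region']]; p=p[~np.isnan(p[:,0])]; np.save('mal.npy',p); print('mallet',L['p'],len(p))
    h=p[(p[:,2]>.08)]; print(np.round(h.min(0),3),np.round(h.max(0),3),np.median(h,0))
    h=p[(p[:,2]>.05)&(p[:,2]<.066)]; print(cv2.minAreaRect(h[:,:2].astype(np.float32)))
go([.435,-.384,.158],177)
```

```text
0.46 [277. 229. 286. 236.] 53 [[0.037, -0.258, -0.005], [0.456, -0.187, 0.056], [0.558, 0.047, 0.338]]
mallet 0.7 580
[ 0.42  -0.396  0.08 ] [ 0.45  -0.369  0.15 ] [ 0.4290591  -0.37678101  0.11748921]
((0.43239346146583557, -0.39020970463752747), (0.059544842690229416, 0.09515716135501862), 0.3871544301509857)
t 13.15 TCP [ 0.4605 -0.1704  0.3086] toolx [ 0.429  0.903 -0.001] tooly [ 0.903 -0.429  0.005] z [ 0.005 -0.003 -1.   ] J6 -0.14 F [ 0.1 -0.2 -0.4] w 0.0606 0.0
shift mm [-203.8   67.9  151. ]
yaw now -25.4 turn about tool z -22.4
```

Run:
```python
from h import *
from scipy.optimize import least_squares
for q in [np.load('mal.npy'),np.loadtxt('mallet.txt')]:
    q=q[~np.isnan(q[:,0])]; q=q[(q[:,2]>.006)&(q[:,2]<.155)&(q[:,0]<.49)&(q[:,1]>-.46)]
    def res(P):
        a=np.radians(P[2]); d=q[:,:2]-P[:2]; u=d@[np.cos(a),np.sin(a)]; v=d@[-np.sin(a),np.cos(a)]; z=q[:,2]
        h=np.maximum.reduce([abs(u)-.055,abs(v)-.028,z-.06]); s=np.maximum.reduce([abs(u)-.012,abs(v)-.013,z-.15]); return np.minimum(h,s)
    best=min((least_squares(res,[.435,-.384,a0],x_scale=[.01,.01,5],loss='soft_l1',f_scale=.002) for a0 in (75,82,90,97)),key=lambda r:r.cost)
    print(len(q),np.round(best.x,4),best.cost,np.median(abs(best.fun)))
m=best.x; go([m[0],m[1],.165],m[2]+90)
```

```text
550 [ 0.4389 -0.3853 85.2423] 0.0010764395907852168 0.0016269032021187166
564 [ 0.4389 -0.3848 85.9447] 0.0011764284521110129 0.00179530102618038
t 13.15 TCP [ 0.4605 -0.1704  0.3086] toolx [ 0.429  0.903 -0.001] tooly [ 0.903 -0.429  0.005] z [ 0.005 -0.003 -1.   ] J6 -0.14 F [ 0.1 -0.2 -0.4] w 0.0606 0.0
shift mm [-202.8   71.8  144.1]
yaw now -25.4 turn about tool z -21.4
```

Emit:
send_rows(deltas="-50.7 18 0 0 0 0 0.7;-50.7 18 0 0 0 0 0.7;-50.7 18 0 0 0 0 0.7;-50.7 18 0 0 0 0 0.7;0 0 10 0 0 -10.4 0.7;0 0 10 0 0 -10.4 0.7;0 0 30 0 0 0 0.7;0 0 0 0 0 0 0.7")

```text
time: 14.15
position: [0.436, -0.3822, 0.2525]
tool_rot: [0.735, 0.678, 0.0, -0.005]
ft_force: [-0.4, 0.8, 0.2]
grip_width: 0.0611
grip_force: 0.0
```

Run:
```python
from h import *
go([.439,-.385,.158],175.6)
```

```text
t 14.15 TCP [ 0.436  -0.3822  0.2525] toolx [0.081 0.997 0.007] tooly [ 0.997 -0.081 -0.006] z [-0.006  0.008 -1.   ] J6 -0.83 F [-0.4  0.8  0.2] w 0.0611 0.0
shift mm [-3.2  3.8 94.5]
yaw now -4.6 turn about tool z -0.2
```

Emit:
send_rows(deltas="-3 3.5 30 0 0 0 0.7;0 0 30 0 0 0 0.7;0 0 30 0 0 0 0.7;0 0 4 0 0 0 0.7;0 0 0 0 0 0 0.2;0 0 0 0 0 0 0.2;0 0 0 0 0 0 0.2;0 0 0 0 0 0 0.2;0 0 0 0 0 0 0.2", newtons=60)

```text
time: 15.28
position: [0.4409, -0.3877, 0.1629]
tool_rot: [0.735, 0.678, -0.0, 0.0]
ft_force: [-0.7, 0.6, 2.6]
grip_width: 0.0254
grip_force: 60.0
```

Run:
```python
from h import *
go([.439,-.385,.158],175.6)
```

```text
t 15.28 TCP [ 0.4409 -0.3877  0.1629] toolx [ 0.081  0.997 -0.   ] tooly [ 0.997 -0.081  0.   ] z [ 0. -0. -1.] J6 -0.83 F [-0.7  0.6  2.6] w 0.0254 59.95777653995901
shift mm [ 2.5 -2.1  4.9]
yaw now -4.6 turn about tool z -0.2
```

Emit:
send_rows(deltas="0 0 -30 0 0 0 0.2;0 0 -30 0 0 0 0.2;25 -18.5 -10 0 0 0 0.2;25 -18.5 0 0 0 0 0.2;22 -18 0 0 0 0 0.2;0 0 0 0 0 10.4 0.2;0 0 0 0 0 10.3 0.2;0 0 0 0 0 0 0.2")

```text
time: 16.27
position: [0.3915, -0.3108, 0.2319]
tool_rot: [0.844, 0.536, -0.0, -0.001]
ft_force: [0.0, -0.6, -4.7]
grip_width: 0.0255
grip_force: 60.0
```

Run:
```python
from h import *
go([*st(-.24),.186],154.7)
c=cam('side'); S=cloud(c); im=c['image'][...,::-1]
cv2.imwrite('pics/crop5.png',cv2.resize(im[150:300,150:410],None,fx=3,fy=3,interpolation=cv2.INTER_CUBIC))
```

```text
t 16.27 TCP [ 0.3915 -0.3108  0.2319] toolx [0.426 0.905 0.001] tooly [ 0.905 -0.426 -0.002] z [-0.001  0.001 -1.   ] J6 -0.46 F [ 0.  -0.6 -4.7] w 0.0255 59.95627961587161
shift mm [-0.2  1.1 45.9]
yaw now -25.2 turn about tool z 0.1
```

View pics/crop5.png

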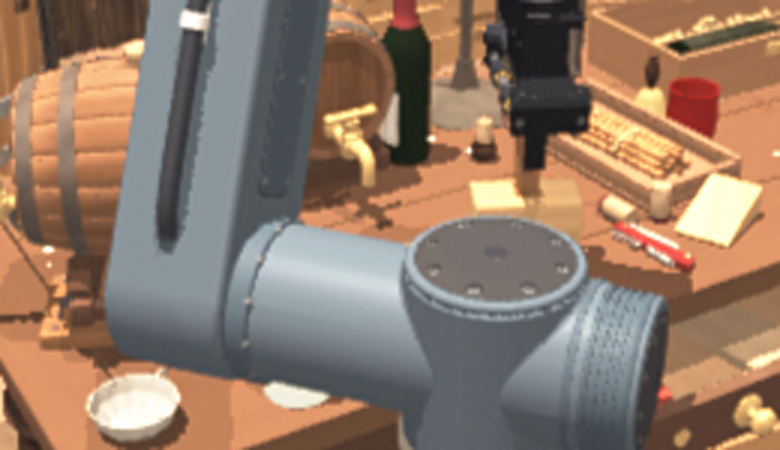

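Emit:
send_rows(deltas="0 1 25 0 0 0 0.2;0 0 18 0 0 0 0.2;0 0 2 0 0 0 0.2;20 0 0 0 0 0 0.2;15 0 0 0 0 0 0.2;0 0 0 0 0 0 0.2")

```text
time: 17.08
position: [0.4082, -0.2784, 0.188]
tool_rot: [0.844, 0.536, 0.0, -0.0]
ft_force: [-0.3, 0.0, -4.5]
grip_width: 0.0257
grip_force: 60.0
```

Emit:
send_rows(deltas="5 0 0 0 0 0 0.2;5 0 0 0 0 0 0.2")

```text
time: 17.32
position: [0.4123, -0.2711, 0.1877]
tool_rot: [0.845, 0.535, 0.0, 0.0]
ft_force: [-0.8, 0.2, -5.7]
grip_width: 0.0257
grip_force: 60.0
```

Emit:
send_rows(deltas="8 0 0 0 0 0 0.2")

```text
time: 17.45
position: [0.4156, -0.2639, 0.1875]
tool_rot: [0.845, 0.535, 0.0, 0.0]
ft_force: [0.2, -0.1, -5.8]
grip_width: 0.0259
grip_force: 60.0
```

Emit:
send_rows(deltas="-15 0 0 0 0 0 0.2;0 0 0 0 0 0 0.2")

```text
time: 17.7
position: [0.4091, -0.2788, 0.1876]
tool_rot: [0.845, 0.534, 0.0, 0.001]
ft_force: [-0.7, 0.6, -4.4]
grip_width: 0.0256
grip_force: 60.0
```

Emit:
send_rows(deltas="15 0 0 0 0 0 0.2;7 0 0 0 0 0 0.2")

```text
time: 17.95
position: [0.4192, -0.2594, 0.188]
tool_rot: [0.844, 0.536, -0.001, 0.003]
ft_force: [-3.1, -9.0, -4.3]
grip_width: 0.0258
grip_force: 60.0
```

Emit:
send_rows(deltas="-15 0 0 0 0 0 0.2;0 0 0 0 0 0 0.2")

```text
time: 18.2
position: [0.4118, -0.2714, 0.1874]
tool_rot: [0.845, 0.534, 0.0, -0.0]
ft_force: [-0.1, -0.6, -5.1]
grip_width: 0.0253
grip_force: 60.0
```

Emit:
send_rows(deltas="12 0 0 0 0 0 0.2;13 0 0 0 0 0 0.2")

```text
time: 18.45
position: [0.423, -0.2503, 0.1878]
tool_rot: [0.844, 0.536, -0.002, 0.003]
ft_force: [-5.0, -9.3, -5.5]
grip_width: 0.0255
grip_force: 60.0
```

Emit:
send_rows(deltas="-17 0 0 0 0 0 0.2;0 0 0 0 0 0 0.2")

```text
time: 18.7
position: [0.4153, -0.2645, 0.1874]
tool_rot: [0.845, 0.534, 0.0, 0.0]
ft_force: [-0.5, 0.5, -3.6]
grip_width: 0.0255
grip_force: 60.0
```

Emit:
send_rows(deltas="13 0 0 0 0 0 0.2;14 0 0 0 0 0 0.2")

```text
time: 18.95
position: [0.4272, -0.2409, 0.1877]
tool_rot: [0.844, 0.536, -0.002, 0.002]
ft_force: [-3.7, -8.8, -5.3]
grip_width: 0.0259
grip_force: 60.0
```

Emit:
send_rows(deltas="-17 0 0 0 0 0 0.2;0 0 0 0 0 0 0.2")

```text
time: 19.2
position: [0.4196, -0.2555, 0.1874]
tool_rot: [0.845, 0.534, 0.0, 0.0]
ft_force: [-0.0, 0.5, -4.8]
grip_width: 0.0259
grip_force: 60.0
```

Run:
```python
from h import *
o=robot.get_obs(); d=np.array(o['position'])[:2]-M; print('x,y',d@E,d@N); go([*st(-.17),.186],154.7)
```

```text
x,y -0.17782005631419417 -0.0007954522783579977
t 19.2 TCP [ 0.4196 -0.2555  0.1874] toolx [0.429 0.903 0.   ] tooly [ 0.903 -0.429  0.   ] z [ 0.  0. -1.] J6 -0.33 F [-0.   0.5 -4.8] w 0.0259 59.96477823704481
shift mm [ 7.8 -0.8  1.4]
yaw now -25.4 turn about tool z -0.1
```

Emit:
send_rows(deltas="13 -0.7 0 0 0 0 0.2;14 0 0 0 0 0 0.2")

```text
time: 19.45
position: [0.4307, -0.2314, 0.1877]
tool_rot: [0.844, 0.536, -0.002, 0.002]
ft_force: [-3.9, -7.9, -6.5]
grip_width: 0.0257
grip_force: 60.0
```

Emit:
send_rows(deltas="-17 0 0 0 0 0 0.2;0 0 0 0 0 0 0.2")

```text
time: 19.7
position: [0.4233, -0.2462, 0.1874]
tool_rot: [0.845, 0.534, 0.0, 0.0]
ft_force: [-0.2, 0.3, -3.3]
grip_width: 0.0257
grip_force: 60.0
```

Emit:
send_rows(deltas="13 0 0 0 0 0 0.2;14 0 0 0 0 0 0.2")

```text
time: 19.95
position: [0.435, -0.2223, 0.1876]
tool_rot: [0.844, 0.536, -0.001, 0.002]
ft_force: [-3.4, -8.4, -6.4]
grip_width: 0.0258
grip_force: 60.0
```

Emit:
send_rows(deltas="-17 0 0 0 0 0 0.2;0 0 0 0 0 0 0.2")

```text
time: 20.2
position: [0.4276, -0.2372, 0.1875]
tool_rot: [0.845, 0.534, 0.0, 0.0]
ft_force: [0.9, 0.3, -4.3]
grip_width: 0.0258
grip_force: 60.0
```

Emit:
send_rows(deltas="13 0 0 0 0 0 0.2;14 0 0 0 0 0 0.2")

```text
time: 20.45
position: [0.4393, -0.2131, 0.1876]
tool_rot: [0.844, 0.536, -0.001, 0.002]
ft_force: [-4.0, -7.9, -6.1]
grip_width: 0.0256
grip_force: 60.0
```

Emit:
send_rows(deltas="-17 0 0 0 0 0 0.2;0 0 0 0 0 0 0.2")

```text
time: 20.7
position: [0.4319, -0.2282, 0.1875]
tool_rot: [0.845, 0.534, 0.0, 0.0]
ft_force: [-0.5, -0.2, -3.9]
grip_width: 0.0257
grip_force: 60.0
```

Run:
```python
from h import *
o=robot.get_obs(); d=np.array(o['position'])[:2]-M; print('x,y',d@E,d@N); go([*st(-.17),.186],154.7)
```

```text
x,y -0.14785884160101706 -0.0001747522876424014
t 20.7 TCP [ 0.4319 -0.2282  0.1875] toolx [0.429 0.903 0.   ] tooly [ 0.903 -0.429  0.   ] z [ 0.001 -0.    -1.   ] J6 -0.27 F [-0.5 -0.2 -3.9] w 0.0257 59.964653151109815
shift mm [-22.1  -0.1   1.5]
yaw now -25.4 turn about tool z -0.1
```

Emit:
send_rows(deltas="13 0 0 0 0 0 0.2;14 0 0 0 0 0 0.2")

```text
time: 20.95
position: [0.4436, -0.2041, 0.1876]
tool_rot: [0.844, 0.536, -0.001, 0.002]
ft_force: [-2.8, -8.5, -6.4]
grip_width: 0.0258
grip_force: 60.0
```

Emit:
send_rows(deltas="-17 0 0 0 0 0 0.2;0 0 0 0 0 0 0.2")

```text
time: 21.2
position: [0.4361, -0.2191, 0.1875]
tool_rot: [0.845, 0.534, 0.0, 0.0]
ft_force: [1.0, -0.7, -4.9]
grip_width: 0.0254
grip_force: 60.0
```

Emit:
send_rows(deltas="13 0 0 0 0 0 0.2;14 0 0 0 0 0 0.2")

```text
time: 21.45
position: [0.4478, -0.1949, 0.1876]
tool_rot: [0.844, 0.536, -0.001, 0.002]
ft_force: [-3.7, -8.0, -6.4]
grip_width: 0.026
grip_force: 60.0
```

Emit:
send_rows(deltas="-17 0 0 0 0 0 0.2;0 0 0 0 0 0 0.2")

```text
time: 21.7
position: [0.4404, -0.21, 0.1875]
tool_rot: [0.845, 0.534, 0.0, 0.0]
ft_force: [0.1, 0.3, -4.7]
grip_width: 0.0262
grip_force: 60.0
```

Emit:
send_rows(deltas="13 0 0 0 0 0 0.2;12 0 0 0 0 0 0.2")

```text
time: 21.95
position: [0.4512, -0.1876, 0.1876]
tool_rot: [0.844, 0.536, -0.001, 0.001]
ft_force: [-4.1, -8.1, -5.7]
grip_width: 0.026
grip_force: 60.0
```

Emit:
send_rows(deltas="-17 0 0 0 0 0 0.2;0 0 0 0 0 0 0.2")

```text
time: 22.2
position: [0.4438, -0.2028, 0.1875]
tool_rot: [0.845, 0.534, 0.0, 0.0]
ft_force: [0.5, 0.0, -4.5]
grip_width: 0.0257
grip_force: 60.0
```

Emit:
send_rows(deltas="11 0 0 0 0 0 0.2;10 0 0 0 0 0 0.2")

```text
time: 22.45
position: [0.4527, -0.1836, 0.1876]
tool_rot: [0.844, 0.536, -0.001, 0.001]
ft_force: [-5.1, -9.0, -2.0]
grip_width: 0.0254
grip_force: 60.0
```

Emit:
send_rows(deltas="-17 0 0 0 0 0 0.2;0 0 0 0 0 0 0.2")

```text
time: 22.7
position: [0.4455, -0.1993, 0.1875]
tool_rot: [0.845, 0.534, 0.0, 0.0]
ft_force: [-0.6, 0.0, -4.1]
grip_width: 0.0252
grip_force: 60.0
```

Emit:
send_rows(deltas="11 0 0 0 0 0 0.2;10 0 0 0 0 0 0.2")

```text
time: 22.95
position: [0.4544, -0.18, 0.1876]
tool_rot: [0.844, 0.536, -0.001, 0.001]
ft_force: [-5.5, -8.8, -1.7]
grip_width: 0.0258
grip_force: 60.0
```

Emit:
send_rows(deltas="-17 0 0 0 0 0 0.2;0 0 0 0 0 0 0.2")

```text
time: 23.2
position: [0.4473, -0.1956, 0.1875]
tool_rot: [0.845, 0.534, 0.0, 0.0]
ft_force: [0.5, -0.0, -3.6]
grip_width: 0.0255
grip_force: 60.0
```

Emit:
send_rows(deltas="11 0 0 0 0 0 0.2;10 0 0 0 0 0 0.2")

```text
time: 23.45
position: [0.4557, -0.1775, 0.1879]
tool_rot: [0.844, 0.537, -0.003, 0.002]
ft_force: [-11.4, -16.0, 4.8]
grip_width: 0.0255
grip_force: 60.0
```

Emit:
send_rows(deltas="-17 0 0 0 0 0 0.2;0 0 0 0 0 0 0.2")

```text
time: 23.7
position: [0.449, -0.1917, 0.1874]
tool_rot: [0.845, 0.534, 0.0, -0.0]
ft_force: [0.4, 0.9, -4.6]
grip_width: 0.0257
grip_force: 60.0
```

Emit:
send_rows(deltas="11 0 0 0 0 0 0.2;9 0 0 0 0 0 0.2")

```text
time: 23.95
position: [0.4569, -0.1755, 0.1881]
tool_rot: [0.843, 0.538, -0.004, 0.002]
ft_force: [-12.0, -17.1, 5.5]
grip_width: 0.0256
grip_force: 60.0
```

Emit:
send_rows(deltas="-17 0 0 0 0 0 0.2;0 0 0 0 0 0 0.2")

```text
time: 24.2
position: [0.4503, -0.1887, 0.1873]
tool_rot: [0.845, 0.534, 0.0, -0.0]
ft_force: [-0.2, -0.9, -3.8]
grip_width: 0.0257
grip_force: 60.0
```

Emit:
send_rows(deltas="10 0 0 0 0 0 0.2;9 0 0 0 0 0 0.2")

```text
time: 24.45
position: [0.4577, -0.1736, 0.1881]
tool_rot: [0.843, 0.538, -0.004, 0.002]
ft_force: [-12.1, -17.1, 5.6]
grip_width: 0.0256
grip_force: 60.0
```

Emit:
send_rows(deltas="-25 0 0 0 0 0 0.2;-30 0 0 0 0 0 0.2;-40 0 0 0 0 0 0.2;0 0 -50 0 0 0 0.2")

```text
time: 24.95
position: [0.4161, -0.2573, 0.2346]
tool_rot: [0.846, 0.534, -0.001, -0.005]
ft_force: [0.4, 0.5, -3.7]
grip_width: 0.0256
grip_force: 60.0
```

Emit:
send_rows(deltas="-44 -22.5 -20 0 0 0 0.2;-44 -22.5 -20 0 0 0 0.2;-44 -22.5 -20 0 0 0 0.2;-44 -22.5 0 0 0 0 0.2;-44 -22.5 0 0 0 0 0.2;-44 -22.5 0 0 0 0 0.2;-44 -22.5 0 0 0 0 0.2;-44 -22.5 0 0 0 0 0.2")

```text
time: 25.95
position: [0.1044, -0.4984, 0.2971]
tool_rot: [0.845, 0.535, 0.001, -0.0]
ft_force: [0.6, 0.0, -4.7]
grip_width: 0.0256
grip_force: 60.0
```

Emit:
send_rows(deltas="-33 -46.5 0 0 0 0 0.2;-33 -46.5 0 0 0 0 0.2;-33 -46.5 0 0 0 0 0.2;-33 -46.5 0 0 0 0 0.2;-33 -46.5 0 0 0 0 0.2;-33 -46.5 0 0 0 0 0.2;-33 -46.5 0 0 0 0 0.2;-33 -46.5 0 0 0 0 0.2")

```text
time: 26.95
position: [-0.3446, -0.5783, 0.2964]
tool_rot: [0.845, 0.535, 0.001, 0.0]
ft_force: [-0.2, -1.6, -3.7]
grip_width: 0.0257
grip_force: 60.0
```

Run:
```python
from h import *
c=cam('side'); S=cloud(c); np.save('side6.npy',S); im=c['image'][...,::-1]
cv2.imwrite('pics/crop6.png',cv2.resize(im[110:300,150:450],None,fx=2.6,fy=2.6,interpolation=cv2.INTER_CUBIC)); save(c,'full6.png',1.4)
for t in ['wedge','mallet']:
  for L in robot.cut_out('side',t)[:2]:
    p=S[L['region']]; p=p[~np.isnan(p[:,0])]; np.save(t+'6.npy',p); d=p[:,:2]-M
    print(t,L['p'],np.round(L['box']),len(p),np.round(np.percentile(p,[2,50,98],axis=0),3).tolist(),'u',np.round(np.percentile(d@E,[1,50,99]),4))
# wedge-like points over tongue
W=S.reshape(-1,3); W=W[~np.isnan(W[:,0])]; d=W[:,:2]-M; U=d@E; V=d@N
for u in np.arange(-.12,.03,.006):
    m=(U>u)&(U<u+.006)&(abs(V)<.025)&(W[:,2]<.1)&(W[:,2]>.005)
    if m.any(): print(round(u,3),m.sum(),'z',np.round(np.percentile(W[m,2],[5,50,95]),3),'v',np.round([V[m].min(),V[m].max()],3))
o=np.load('side2.npy').reshape(-1,3)
def tilt(W):
    d=W[:,:2]-M;U=d@E;V=d@N; m=(U>.03)&(U<.22)&(abs(V)<.03)&(W[:,2]>.22)&(W[:,2]<.33)
    return U[m],W[m,2]
for q in (o,W): u,z=tilt(q); print(len(u),[ (round(a,2),round(float(np.median(z[(u>a)&(u<a+.03)])),4)) for a in np.arange(.03,.2,.03)])
```

```text
wedge 0.53 [258. 236. 260. 243.] 29 [[0.464, -0.128, 0.042], [0.471, -0.12, 0.058], [0.49, -0.115, 0.065]] u [-0.037  -0.0333 -0.028 ]
wedge 0.39 [130. 161. 248. 260.] 7313 [[0.444, -0.086, 0.051], [0.505, 0.064, 0.199], [0.633, 0.184, 0.288]] u [0.0265 0.1485 0.3358]
-0.114 6 z [0.015 0.016 0.02 ] v [-0.023  0.006]
-0.108 17 z [0.015 0.016 0.018] v [-0.024  0.023]
-0.102 18 z [0.012 0.016 0.017] v [-0.024  0.025]
-0.096 16 z [0.013 0.016 0.019] v [-0.024  0.023]
-0.09 17 z [0.012 0.016 0.018] v [-0.025  0.018]
-0.084 16 z [0.012 0.015 0.019] v [-0.023  0.025]
-0.078 16 z [0.013 0.015 0.017] v [-0.025  0.024]
-0.072 13 z [0.014 0.016 0.018] v [-0.019  0.024]
-0.066 15 z [0.014 0.015 0.019] v [-0.019  0.024]
-0.06 17 z [0.012 0.016 0.019] v [-0.022  0.022]
-0.054 15 z [0.014 0.017 0.018] v [-0.024  0.021]
-0.048 17 z [0.014 0.016 0.018] v [-0.023  0.024]
-0.042 24 z [0.015 0.018 0.058] v [-0.023  0.024]
-0.036 26 z [0.023 0.057 0.062] v [-0.019  0.022]
-0.03 8 z [0.057 0.06  0.063] v [-0.021  0.013]
0.006 1 z [0.071 0.071 0.071] v [-0.022 -0.022]
0.018 3 z [0.067 0.068 0.068] v [-0.022 -0.016]
0.024 11 z [0.064 0.068 0.069] v [-0.022  0.024]
668 [(np.float64(0.03), 0.2652), (np.float64(0.06), 0.272), (np.float64(0.09), 0.2748), (np.float64(0.12), 0.2825), (np.float64(0.15), 0.275), (np.float64(0.18), 0.2721)]
621 [(np.float64(0.03), 0.2804), (np.float64(0.06), 0.2836), (np.float64(0.09), 0.2873), (np.float64(0.12), 0.2869), (np.float64(0.15), 0.2911), (np.float64(0.18), 0.2796)]
```

View pics/full6.png

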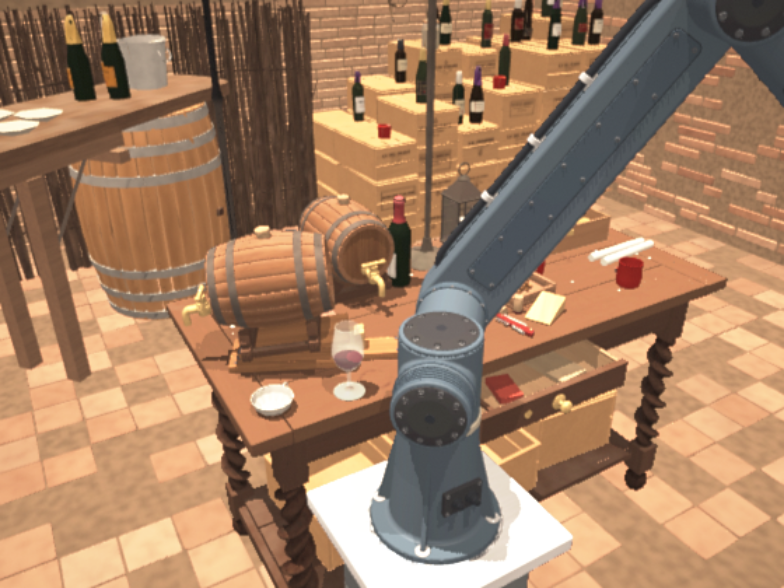

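View pics/crop6.png

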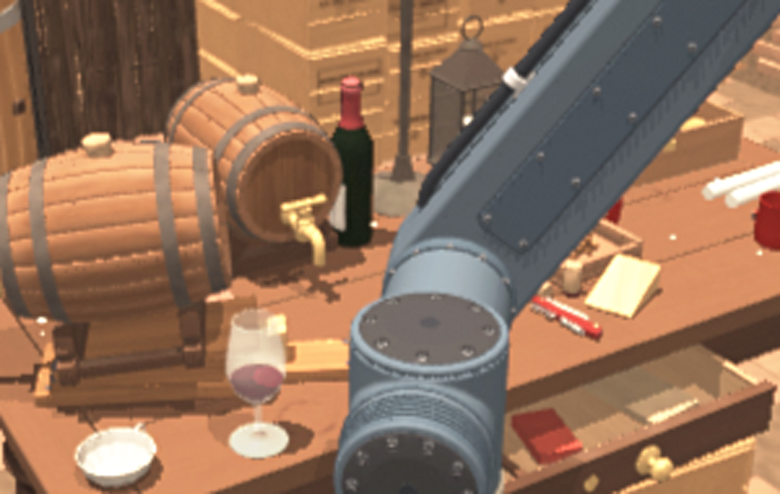

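The keg is visibly tilted, and the wedge butt shows at crop px (275,322), just behind the glass. I'll get the tilt angle by aligning the before and after clouds.

Run:
```python
from h import *
from scipy.spatial import cKDTree
from scipy.optimize import minimize_scalar, least_squares
def keg(f,zmin):
    W=np.load(f).reshape(-1,3); W=W[~np.isnan(W[:,0])]; d=W[:,:2]-M; q=np.c_[d@E,d@N,W[:,2]]
    return q[(q[:,0]>.0)&(q[:,0]<.27)&(abs(q[:,1])<.11)&(q[:,2]>zmin)&(q[:,2]<.33)]
a,b=keg('side2.npy',.10),keg('side6.npy',.13)
T=cKDTree(a); nn=T.query(a,8)[1]; C=a[nn]-a[nn].mean(1,keepdims=True); nrm=np.linalg.svd(C)[2][:,2]
def res(P):
    t,h,z=P[0],.235+0*P[1],.04
    x=b[:,0]-h; zz=b[:,2]-z; c,s=np.cos(-t),np.sin(-t)
    # tilt lifts -x side: undo
    q=np.c_[h+x*c+zz*s, b[:,1], z-x*s+zz*c]
    i=T.query(q)[1]; return np.clip(((q-a[i])*nrm[i]).sum(1),-.006,.006)
ts=np.arange(.06,.14,.005); print([(round(t,3),round(1e3*np.abs(res([t,0])).mean(),3)) for t in ts])
r=minimize_scalar(lambda t:np.sum(res([t,0])**2),bounds=(.08,.13),method='bounded'); print('tilt',r.x)
# rear plane tilt? butt face of wedge
W=np.load('side6.npy').reshape(-1,3); d=W[:,:2]-M; U=d@E;V=d@N
m=(U>-.05)&(U<-.02)&(abs(V)<.021)&(W[:,2]>.026)&(W[:,2]<.054); print('butt face u',m.sum(),np.round(np.sort(U[m]),4),np.round(V[m],3))
p=np.load('mallet6.npy') if __import__('os').path.exists('mallet6.npy') else None; print(p is None)
```

```text
[(np.float64(0.06), np.float64(1.969)), (np.float64(0.065), np.float64(1.858)), (np.float64(0.07), np.float64(1.75)), (np.float64(0.075), np.float64(1.662)), (np.float64(0.08), np.float64(1.569)), (np.float64(0.085), np.float64(1.503)), (np.float64(0.09), np.float64(1.45)), (np.float64(0.095), np.float64(1.397)), (np.float64(0.1), np.float64(1.375)), (np.float64(0.105), np.float64(1.376)), (np.float64(0.11), np.float64(1.406)), (np.float64(0.115), np.float64(1.468)), (np.float64(0.12), np.float64(1.53)), (np.float64(0.125), np.float64(1.606)), (np.float64(0.13), np.float64(1.712)), (np.float64(0.135), np.float64(1.805)), (np.float64(0.14), np.float64(1.921))]
tilt 0.10243512682805751
butt face u 17 [-0.037  -0.0369 -0.0367 -0.0366 -0.0366 -0.0366 -0.0364 -0.0364 -0.0337
 -0.0337 -0.0336 -0.0334 -0.0333 -0.0331 -0.0308 -0.0308 -0.0307] [0.012 0.013 0.011 0.015 0.009 0.012 0.014 0.014 0.012 0.015 0.019 0.019
 0.016 0.012 0.02  0.01  0.013]
True
```

Wedge butt is at -34 mm and the tilt about 0.102 rad, so it looks home. Next I'll bring the mallet back above its place and check from there whether it slipped in the grip.

Emit:
send_rows(deltas="33 46 0 0 0 0 0.2;33 46 0 0 0 0 0.2;33 46 0 0 0 0 0.2;33 46 0 0 0 0 0.2;33 46 0 0 0 0 0.2;33 46 0 0 0 0 0.2;33 46 0 0 0 0 0.2;33 46 0 0 0 0 0.2")

```text
time: 28.1
position: [0.1044, -0.4945, 0.2973]
tool_rot: [0.845, 0.535, 0.001, -0.0]
ft_force: [0.4, -0.6, -4.6]
grip_width: 0.0257
grip_force: 60.0
```

Emit:
send_rows(deltas="35 37 0 0 0 0 0.2;35 37 0 0 0 0 0.2;35 37 0 0 0 0 0.2;35 37 0 0 0 0 0.2;35 37 0 0 0 0 0.2;35 37 20 0 0 0 0.2;35 37 40 0 0 0 0.2;0 0 20 0 0 0 0.2;0 0 0 0 0 0 0.2")

```text
time: 29.22
position: [0.4382, -0.3829, 0.2166]
tool_rot: [0.844, 0.536, -0.0, -0.004]
ft_force: [0.8, 0.3, -4.5]
grip_width: 0.0258
grip_force: 60.0
```

Run:
```python
from h import *
from scipy.optimize import least_squares
go([.441,-.388,.17],154.7)
o=robot.get_obs(); tcp=np.array(o['position']); 
c=cam('side'); S=cloud(c); im=c['image'][...,::-1]
cv2.imwrite('pics/crop7.png',cv2.resize(im[130:270,260:400],None,fx=4,fy=4,interpolation=cv2.INTER_CUBIC))
W=S.reshape(-1,3); W=W[~np.isnan(W[:,0])]; d=W-tcp; U=d[:,:2]@E; V=d[:,:2]@N; Z=d[:,2]
m=(abs(U)<.075)&(abs(V)<.045)&(Z<-.095)&(Z>-.172)&(W[:,2]>.012)
U,V,Z=U[m],V[m],Z[m]
def res(P):
    t,u0,v0,z0=P; c_,s_=np.cos(t),np.sin(t); zz=Z+.051; u=(U*c_-zz*s_)-u0; z=(U*s_+zz*c_)-z0
    return np.maximum.reduce([abs(u)-.055,abs(V-v0)-.028,abs(z)-.03])
r=least_squares(res,[0,0.0025,0,-.082],loss='soft_l1',f_scale=.002,x_scale=[.05,.005,.005,.005])
print(m.sum(),'tilt deg',np.degrees(r.x[0]),'off',np.round(r.x[1:],4),np.median(abs(r.fun)))
top=(Z>-.12)&(Z<-.095); print('topface slope deg',np.degrees(np.polyfit(U[top],Z[top],1)[0]),top.sum())
```

```text
t 29.23 TCP [ 0.4382 -0.3829  0.2166] toolx [0.425 0.905 0.004] tooly [ 0.905 -0.425 -0.006] z [-0.004  0.006 -1.   ] J6 -0.47 F [ 0.8  0.3 -4.5] w 0.0258 59.995878618210554
shift mm [-3.6  5.  46.6]
yaw now -25.2 turn about tool z 0.1
746 tilt deg 2.786700607016041 off [ 0.0008  0.002  -0.084 ] 0.001537628752728712
topface slope deg -2.2080308156056834 376
```

View pics/crop7.png

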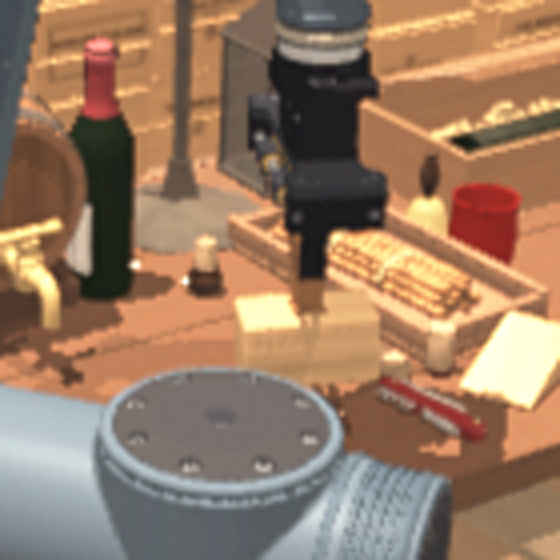

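The mallet has tilted about 2.6° in the grip, front down. So the last taps slipped the mallet against a wedge already at its stop, which is home. In the picture the head sits above its old place with corks to the right at (440,345), so I'll restore the original heading, level the mallet and set it down.

Emit:
send_rows(deltas="0 0 0 0 0 -10.4 0.2;0 0 0 0 0 -10.3 0.2;-4.5 3 0 0 0 0 0.2;0 0 0 0 2.5 0 0.2;0 0 20 0 0 0 0.2;0 0 20 0 0 0 0.2;0 0 4 0 0 0 0.2;0 0 0 0 0 0 0.2")

```text
time: 30.28
position: [0.4411, -0.39, 0.1755]
tool_rot: [0.735, 0.677, 0.016, -0.014]
ft_force: [-0.3, 0.6, -6.1]
grip_width: 0.0256
grip_force: 60.0
```

```bash
python3 -c "
from h import *
go([.4409,-.3877,.1629],175.4)"
```

```text
t 30.27 TCP [ 0.4411 -0.39    0.1755] toolx [0.082 0.996 0.043] tooly [ 0.997 -0.082  0.001] z [ 0.004  0.043 -0.999] J6 -0.87 F [-0.3  0.6 -6.1] w 0.0256 59.995751744136214
shift mm [ 1.7 -0.4 12.7]
yaw now -4.7 turn about tool z -0.1
```

Emit:
send_rows(deltas="0 0 6 0 0 0 0.2;0 0 4 0 0 0 0.2;0 0 0 0 0 0 0.2")

```text
time: 30.65
position: [0.4408, -0.3888, 0.1647]
tool_rot: [0.735, 0.678, 0.016, -0.015]
ft_force: [0.6, -0.0, -4.3]
grip_width: 0.0259
grip_force: 60.0
```

Emit:
send_rows(deltas="0 0 2 0 0 0 0.2;0 0 0 0 0 0 0.2")

```text
time: 30.9
position: [0.4411, -0.3891, 0.1632]
tool_rot: [0.735, 0.678, 0.016, -0.014]
ft_force: [0.3, -0.2, -2.3]
grip_width: 0.0257
grip_force: 60.0
```

Touching. One more millimetre, then release and rise.

Emit:
send_rows(deltas="0 0 1 0 0 0 0.2;0 0 0 0 0 0 0.2")

```text
time: 31.15
position: [0.4411, -0.3892, 0.163]
tool_rot: [0.735, 0.678, 0.016, -0.014]
ft_force: [-1.8, 0.2, 5.4]
grip_width: 0.0255
grip_force: 60.0
```

Emit:
send_rows(deltas="0 0 0 0 0 0 0.5;0 0 0 0 0 0 0.65;0 0 0 0 0 0 0.65;0 0 0 0 0 0 0.65;0 0 -15 0 0 0 0.65;0 0 -40 0 0 0 0.65;0 0 -50 0 0 0 0.65;0 0 -50 0 0 0 0.65;0 0 0 0 0 0 0.65")

```text
time: 32.28
position: [0.4419, -0.3976, 0.3227]
tool_rot: [0.735, 0.678, 0.015, -0.009]
ft_force: [-0.1, -0.6, -0.4]
grip_width: 0.0564
grip_force: 0.0
```

Run:
```python
from h import *
c=cam('side'); S=cloud(c); im=c['image'][...,::-1]
cv2.imwrite('pics/crop8.png',cv2.resize(im[130:290,130:410],None,fx=2.7,fy=2.7,interpolation=cv2.INTER_CUBIC))
go([.44,-.388,.3])
```

```text
t 32.33 TCP [ 0.441  -0.3963  0.3199] toolx [0.08  0.996 0.039] tooly [ 0.997 -0.081  0.004] z [ 0.007  0.038 -0.999] J6 -0.86 F [-0.6  0.  -0.8] w 0.0562 0.0
shift mm [ 7.4 -1.7 20.2]
```

View pics/crop8.png

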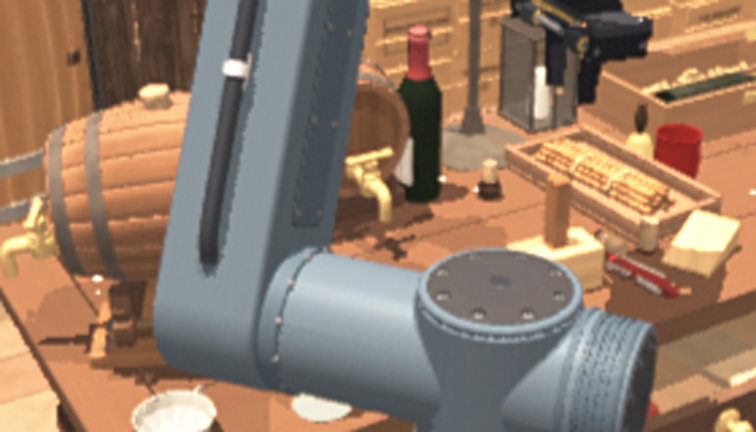

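The mallet stands upright on its head at (555,240), the gripper is clear of it, and the keg is tilted. I'm handing in.

```bash
python3 -c "
from rig import robot
print(robot.hand_in())"
```

```text
the job is handed in; nothing more can be done
None
```

I tapped the wedge in until it stopped against the end of the channel, tipping the keg about 0.10 rad towards its tap; the mallet is back standing on its head, the glass and broad wedge were left alone, and I handed the job in at about 32 s.

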